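# Load the pasta die holder and hold its clamp key turned

### The arm

A 6-joint arm with a two-finger parallel gripper is mounted at the origin on the work surface. World frame = base frame: x ahead of the robot, y to its left, z up, the work surface at z = 0. Lengths are in m, angles in rad, forces in N, time in s.
With the tool pointing down it reaches from about 0.425 to 1.125 m from the base axis. Payload 14.9 kg.
Tool frame: the origin (TCP) lies between the finger pads; the fingertips stand 22 mm ahead of it and the grasp point (between the pads) lies 3 mm ahead of it; z points along the fingers, y is the direction in which the jaws open and shut (so a half turn about z gives the same grasp; the last joint's range is limited). The gripper opens to 91 mm and grips with 3 to 60 N. Pads are 32 mm wide; open, the fingers measure 118 mm over their backs; the gripper's body (76 mm by 178 mm) begins 60 mm behind the grasp point.
Start: joints at [1.101, 0.379, 1.734, -0, 1.028, -0.033], TCP at [0.296, 0.634, 0.236] pointing down, gripper open.
Joint ranges: [-2.77, 2.77], [-0.74, 2.19], [0, 2.66], [-1.06, 4.2], [0.31, 2.87], [-3.08, 3.08]. Speed limits (rad/s): [1.89, 1.89, 2.39, 3.14, 3.14, 3.14].

### API

Orientations are given as a unit quaternion [x, y, z, w].
In Python, from bench import monitor, viewer, ticket gives the robot as it stands.
- The arm moves only by the tool drive_tool, never from a script. Its arguments are lists of equal length, an entry for each row: "fingers": the finger opening in m, from 0 to 0.0912; "linear": the shift along the world's x, y, z in m, a list of three; "delta_rot": the turn, a rotation vector about the world's x, y, z in degrees, a list of three. In form: {"fingers": [fingers, ...], "linear": [[tx, ty, tz], ...], "delta_rot": [[wx, wy, wz], ...]}. A call has exactly 5 rows; each row shifts and turns the pose as measured when the row begins; what a row does not reach is not made up. A row lasts 1/10 s, in which the tool goes at most 50 mm and 8.59 degrees, less where a joint would pass 70% of its speed; a pose out of reach is approached as far as the arm can. A call is refused whole if a number of a shift passes 0.05 or a number of a turn 8.59, either way. A call with a gripper value outside its range is refused whole. The fingers move at their own pace and stop on an object; "newtons" is the grip in N (left out, the last holds). Time passes only in rows, so rows that do not move let the fingers close, or fill a call up. It gives the time, the measured TCP pose, the force and the opening at its end, in the units of the state.
- monitor.state(): the state, without advancing time (a new reading comes with each control period).
- viewer.snapshot(name): name is "scene" or "top" or "wrist"; returns a dict with "img" (420x560x3 uint8, red, green, blue), "camera_matrix" (3x3 intrinsics, pixels), "k1" (the pictures are not rectified: a ray, as slopes to the right and down, at radius r is drawn at 1 + k1 r^2 times it, then the intrinsics apply), "xyz" and "orientation" of the camera in the world; the wrist camera has in their place "mount" (4x4, takes a point from camera to tool coordinates, whose origin is the TCP and whose axes are the flange's). Camera axes: x right, y down, z forward; pixel columns grow to the right and rows downward; lengths in m; the calibration is good to about 2 mm. A picture is of the moment at which its call begins: read the wrist's pose just before it. There is no depth.
- ticket.close_job(): hands the job in, once; it reports no verdict.
The state is a dict: "time": time; "joint_pos": joint angles; "dq": joint speeds; "tau": joint torques, N m; "tcp_pos": TCP position; "tcp_rot": TCP orientation; "contact_force": force on the tool from outside, world axes, zero at the start; "ft_torque": the same for the moment, N m; "finger_gap": finger opening in m.
Only numpy, scipy, OpenCV 4.12 (cv2) and the standard library are available. Lean on these libraries where they do the work, as an engineer would, in place of code of your own. Each camera call takes 0.05 s, during which the arm holds its last target. There are 200 camera calls.

### The job

Drop the two bronze die inserts one by one into the two empty bores of the die holder, stem down and fully home. Then take the wooden-gripped key from its stand, push it down into the keyhole until its collar sits on the face plate, wiggling it a little past the sticky pins rather than forcing it, turn it a full quarter turn clockwise (seen from above) against the spring, and finish while still gripping the key and holding it turned, so that I can set the catch. Leave the kitchen things around it where they are.

Things in the scene. Friction and masses are not known exactly. Their poses are not given: they have to be found in the camera images.
- insert_a_mid (a point): centre of a loose bronze die insert standing on the table, about 200 g, 54 mm high: a round stem 24 mm across, 30 mm long, foot chamfered 2 mm; above it a round head 30 mm across, 24 mm tall, with a dark ring on top. This point is 27 mm above its foot, 3 mm below the head's underside. The two inserts are identical. z is its axis, up
- insert_b_mid (a point): centre of a loose bronze die insert standing on the table, about 200 g, 54 mm high: a round stem 24 mm across, 30 mm long, foot chamfered 2 mm; above it a round head 30 mm across, 24 mm tall, with a dark ring on top. This point is 27 mm above its foot, 3 mm below the head's underside. The two inserts are identical. z is its axis, up
- insert_a: the same insert as insert_a_mid; origin at the centre of its foot
- insert_b: the same insert as insert_b_mid; origin at the centre of its foot
- bore1 (a point): centre of the mouth of the outer round bore of the die holder, level with the holder's top, 45 mm above the table: 28 mm across, 2 mm chamfer, 36 mm deep. An insert goes in stem down until its head sits on the top face (its centre point is then 3 mm below this point). Axes as the holder's
- bore2 (a point): centre of the mouth of the middle round bore of the die holder, level with the holder's top, 45 mm above the table: 28 mm across, 2 mm chamfer, 36 mm deep. An insert goes in stem down until its head sits on the top face (its centre point is then 3 mm below this point). Axes as the holder's
- holder: aluminium die holder block, 90 mm (x) by 260 mm (y) by 45 mm, fixed to the table at a varying place and yaw; origin under its centre. Along its y lie the bores at -80 and -5 mm and the keyhole at +85 mm, in a square steel face plate. Below that plate, hidden, is the turning lock cylinder with a slot 6.4 x 16.4 mm
- keyhole (a point): centre of the slot in the fixed steel face plate, level with the holder's top, 45 mm above the table. Slot 7 mm wide along x, 16 mm long along y, 2 mm chamfer; plate 8 mm thick. Two sprung sticky pins 15 and 20 mm below this point, one from each x side; each takes 5 to 12 N to pass. A thin flat brass ring of 52 mm with a pointer shows the lock's turn. Axes as the holder's
- key_mid (a point): point on the axis of the upright 70 mm key, 80 g, half-way up: 35 mm above the blade's lower end, 9 mm above the collar's underside. Its beech grip, a flat paddle 12 mm thick (x), 38 mm wide (y), 32 mm tall, spans 3 to 35 mm above this point. Fully home in the keyhole, this point is 9 mm above the keyhole point. The same either way round. z up
- key: the same key; origin at the lower end of its steel blade, 5 mm thick (x), 14 mm wide (y), 15 mm tall. Above it a round neck 6 mm thick, 11 mm long; a collar 22 mm across, 4 mm thick, which stops on the face plate; a stem 10 mm thick, 8 mm long; the beech grip. Only within 3 mm of home, the neck being in the plate's slot, can it turn
- stand: the key's wooden stand, 60 x 60 x 40 mm, fixed to the table; a round hole of 18 mm through its middle, in which the key's blade hangs free, its collar resting on the top. Origin under its centre
- lock (a joint): angle of the lock cylinder in rad: 0 as found, the key slot in line with the face plate's slot (long side along the holder's y); grows as the key turns clockwise seen from above; stop at 1.60. A spring turns it back to 0 unless held; it takes about 0.12 N m at a quarter turn. The blade has about 0.1 rad of play in it, so the key must turn a little more than the lock
- jar: glass preserving jar with a clip-on lid, 90 mm across, 119 mm high; origin under its centre; a bystander, to be left alone
- bowl: terracotta bowl, 150 mm across, 60 mm high; origin under its centre; a bystander, to be left alone
- mould: steel ring mould, 72 mm across, 40 mm high, open above and below; origin under its centre; a bystander, to be left alone
- spatula: yellow silicone spatula, 260 mm long, lying flat on the side of the table nearest the robot; a bystander, to be left alone
- mill: dark turned wooden pepper mill, 58 mm across, 117 mm high; origin under its centre; a bystander, to be left alone
- cup: white ceramic cup without handle, 70 mm across, 60 mm high; origin under its centre; a bystander, to be left alone
Mind the look-alikes: they are no part of the job. Leave any green look-alike of the insert_b alone. Leave any green look-alike of the key alone.

How it is judged:
On the way, in this order (a step that is already met when the one before it is completed fails the run):
1. one insert is seated fully home in a bore and let go (((horizontal distance between insert_a_mid and bore1 below 0.004 m and z of insert_a_mid in the frame of bore1 between -0.01 and -0.001 m and contact force between insert_a and the fingers below 0.5 N) or (horizontal distance between insert_a_mid and bore2 below 0.004 m and z of insert_a_mid in the frame of bore2 between -0.01 and -0.001 m and contact force between insert_a and the fingers below 0.5 N) or (horizontal distance between insert_b_mid and bore1 below 0.004 m and z of insert_b_mid in the frame of bore1 between -0.01 and -0.001 m and contact force between insert_b and the fingers below 0.5 N) or (horizontal distance between insert_b_mid and bore2 below 0.004 m and z of insert_b_mid in the frame of bore2 between -0.01 and -0.001 m and contact force between insert_b and the fingers below 0.5 N))), for 0.2 s.
2. both inserts are seated fully home, one in each bore, and let go ((((horizontal distance between insert_a_mid and bore1 below 0.004 m and z of insert_a_mid in the frame of bore1 between -0.01 and -0.001 m and contact force between insert_a and the fingers below 0.5 N) and (horizontal distance between insert_b_mid and bore2 below 0.004 m and z of insert_b_mid in the frame of bore2 between -0.01 and -0.001 m and contact force between insert_b and the fingers below 0.5 N)) or ((horizontal distance between insert_a_mid and bore2 below 0.004 m and z of insert_a_mid in the frame of bore2 between -0.01 and -0.001 m and contact force between insert_a and the fingers below 0.5 N) and (horizontal distance between insert_b_mid and bore1 below 0.004 m and z of insert_b_mid in the frame of bore1 between -0.01 and -0.001 m and contact force between insert_b and the fingers below 0.5 N)))), for 0.2 s.
3. the key is fully home in the keyhole, the lock not yet turned (z of key_mid in the frame of keyhole below 0.012 m and horizontal distance between key_mid and keyhole below 0.005 m and value of joint lock below 0.3 rad), for 0.1 s.
At the end, for the whole second after the job is handed in: Both inserts sit fully home (within 2 mm of height, 4 mm of centre), one in each bore and let go; the key is fully home (within 3 mm); the lock is turned at least 1.40 rad (80 degrees) and is held there, the fingers gripping the key with more than 2 N ((((horizontal distance between insert_a_mid and bore1 below 0.004 m and z of insert_a_mid in the frame of bore1 between -0.01 and -0.001 m and contact force between insert_a and the fingers below 0.5 N) and (horizontal distance between insert_b_mid and bore2 below 0.004 m and z of insert_b_mid in the frame of bore2 between -0.01 and -0.001 m and contact force between insert_b and the fingers below 0.5 N)) or ((horizontal distance between insert_a_mid and bore2 below 0.004 m and z of insert_a_mid in the frame of bore2 between -0.01 and -0.001 m and contact force between insert_a and the fingers below 0.5 N) and (horizontal distance between insert_b_mid and bore1 below 0.004 m and z of insert_b_mid in the frame of bore1 between -0.01 and -0.001 m and contact force between insert_b and the fingers below 0.5 N))) and z of key_mid in the frame of keyhole below 0.012 m and horizontal distance between key_mid and keyhole below 0.005 m and value of joint lock above 1.4 rad and contact force between the fingers and key above 2 N); the arm keeps its last pose, push and grip.
It fails at once if a kitchen thing around the job is moved by more than 30 mm (distance of any of jar, bowl, mould, spatula, mill, cup from where it was at the start of the episode above 0.03 m).
It fails at once if the key, not yet home, is forced into or twisted in the lock with more than 60 N (contact force between key and holder above 60 N and z of key_mid in the frame of keyhole above 0.012 m).
It also fails if it takes over 72 s, if anything falls off the work surface, if the arm or the gripper's body presses on something with over 40 N, if the wrist force passes 120 N, or if a joint passes its speed limit or range.

## Working session

There is one attempt and no reset: what is moved stays moved. The work goes in short steps, Python scripts to look and compute and a tool call to move; the robot and the scene stay as the last step left them, time stands still between calls to the robot, and variables do not carry over. Pictures are saved under pics/ and viewed, about 8 in all and at most 12, crops included, and the job is handed in when it is done.

Besides the shell and the picture viewer there is one more tool, called after "Request:" in YAML: its name, and indented under it one key for each argument. drive_tool: Moves the arm, as the interface text tells. Its arguments: {"type":"object","properties":{"fingers":{"type":"array","items":{"type":"number"}},"linear":{"type":"array","items":{"type":"array","items":{"type":"number"}}},"delta_rot":{"type":"array","items":{"type":"array","items":{"type":"number"}}},"newtons":{"type":"number"}},"required":["fingers","linear","delta_rot"]}

```bash
mkdir -p pics; cat > h.py <<'E'
import numpy as np, cv2
from scipy.spatial.transform import Rotation as R
from bench import monitor, viewer, ticket
def snap(n,save=None):
    s=monitor.state(); d=viewer.snapshot(n)
    T=np.eye(4)
    if 'mount' in d:
        W=np.eye(4);W[:3,:3]=R.from_quat(s['tcp_rot']).as_matrix();W[:3,3]=s['tcp_pos']
        T=W@np.array(d['mount'])
    else:
        T[:3,:3]=R.from_quat(d['orientation']).as_matrix();T[:3,3]=d['xyz']
    d['T']=T
    if save: cv2.imwrite('pics/'+save+'.png',d['img'][:,:,::-1]); np.savez('pics/'+save+'.npz',img=d['img'],K=d['camera_matrix'],k1=d['k1'],T=T)
    return d
def load(f):
    z=np.load('pics/'+f+'.npz'); return dict(img=z['img'],camera_matrix=z['K'],k1=float(z['k1']),T=z['T'])
def ray(d,uv):
    K=np.array(d['camera_matrix']); p=np.linalg.solve(K,[uv[0],uv[1],1.])[:2]
    q=p.copy()
    for _ in range(30): q=p/(1+d['k1']*(q@q))
    v=d['T'][:3,:3]@np.array([q[0],q[1],1.]); return d['T'][:3,3],v/np.linalg.norm(v)
def onz(d,uv,z):
    o,v=ray(d,uv); return o+v*(z-o[2])/v[2]
def tri(d1,u1,d2,u2):
    o1,v1=ray(d1,u1);o2,v2=ray(d2,u2)
    s=np.linalg.lstsq(np.c_[v1,-v2],o2-o1,rcond=None)[0]
    a=o1+v1*s[0];b=o2+v2*s[1]; return (a+b)/2,np.linalg.norm(a-b)
def proj(d,X):
    c=d['T'][:3,:3].T@(np.array(X)-d['T'][:3,3]); s=c[:2]/c[2]; s=s*(1+d['k1']*(s@s)); K=np.array(d['camera_matrix'])
    return (K[:2,:2]@s+K[:2,2])
E
python3 - <<'E'
from h import *
a=snap('scene','s0');b=snap('top','t0');w=snap('wrist','w0')
for d in(a,b,w): print(d['T'].round(3).tolist(),d['k1'],np.array(d['camera_matrix']).round(1).tolist())
print(np.array(w['mount']).round(3).tolist())
s=monitor.state();print({k:np.round(v,3).tolist() for k,v in s.items()})
E
```

```text
[[0.692, 0.454, -0.561, 1.104], [0.722, -0.436, 0.538, -0.463], [-0.0, -0.777, -0.63, 0.654], [0.0, 0.0, 0.0, 1.0]] -0.10641239834960557 [[410.6, 0.0, 277.0], [0.0, 410.6, 212.3], [0.0, 0.0, 1.0]]
[[-0.02, -0.998, 0.056, 0.513], [-1.0, 0.019, -0.011, 0.036], [0.01, -0.056, -0.998, 0.882], [0.0, 0.0, 0.0, 1.0]] -0.08138658689317253 [[381.2, 0.0, 281.7], [0.0, 381.2, 208.0], [0.0, 0.0, 1.0]]
[[0.423, 0.881, 0.211, 0.237], [0.906, -0.411, -0.1, 0.661], [-0.001, 0.233, -0.972, 0.385], [0.0, 0.0, 0.0, 1.0]] -0.005225677132212292 [[322.2, 0.0, 280.6], [0.0, 322.2, 212.2], [0.0, 0.0, 1.0]]
[[-0.0, -0.972, -0.233, 0.065], [1.0, -0.0, -0.0, -0.001], [0.0, -0.233, 0.972, -0.15], [0.0, 0.0, 0.0, 1.0]]
{'time': 0.15, 'joint_pos': [1.101, 0.379, 1.735, 0.0, 1.029, -0.033], 'dq': [0.001, -0.0, -0.002, -0.001, -0.002, -0.001], 'tau': [0.002, -76.411, -43.466, 0.065, 0.041, -0.0], 'tcp_pos': [0.296, 0.634, 0.235], 'tcp_rot': [0.217, 0.976, -0.0, -0.0], 'contact_force': [-0.749, 0.166, 0.679], 'ft_torque': [-0.055, 0.031, -0.013], 'finger_gap': 0.091}
```

View pics/t0.png

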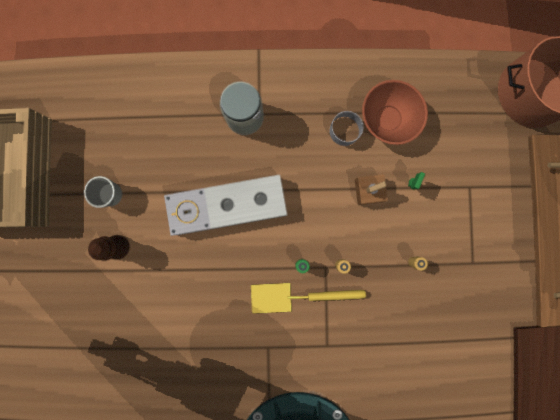

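View pics/s0.png

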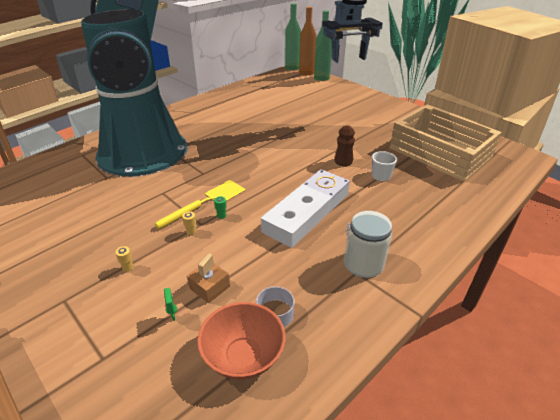

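The top view shows bronze inserts at (344,266) and (421,264), with a green decoy at (302,266). The holder's bores are at (227,204) and (260,199), the keyhole at (187,212), the key at (377,188) and a green key at (417,181). The scene view agrees: inserts at (190,222) and (124,258), key at (207,267). Next come two-view coarse positions.

```bash
python3 - <<'E'
from h import *
t=load('t0');s=load('s0')
for n,u,v in [('insA top',(344,266),(190,214)),('insB top',(421,263),(124,249)),('keyhole',(187,212),(326,182)),('bore2',(227,204),(307,199)),('bore1',(260,199),(290,214)),('key top',(377,187),(207,258))]:
    X,e=tri(t,u,s,v); print(n,X.round(4),round(e,4),np.hypot(X[0],X[1]).round(3))
print('holder corners',[onz(t,u,.045)[:2].round(3).tolist() for u in[(165,196),(280,176),(287,214),(173,235)]])
for n,u,z in [('mould',(347,128),.04),('bowl',(395,112),.06),('greenkey',(417,181),.02),('greenins',(302,266),.054),('spat head',(271,298),.01),('mill',(101,248),.117),('cup',(102,192),.06),('jar',(240,103),.119),('handle',(365,295),.01)]: print(n,onz(t,u,z)[:2].round(3))
E
```

```text
insA top [ 0.4328 -0.1033  0.055 ] 0.0056 0.445
insB top [ 0.4345 -0.2732  0.0566] 0.0047 0.513
keyhole [0.5562 0.2372 0.0425] 0.0024 0.605
bore2 [0.5719 0.148  0.0423] 0.0017 0.591
bore1 [0.5826 0.076  0.0414] 0.0043 0.588
key top [ 0.6004 -0.1738  0.0826] 0.0055 0.625
holder corners [[0.592, 0.285], [0.631, 0.029], [0.547, 0.015], [0.505, 0.267]]
mould [ 0.738 -0.124]
bowl [ 0.768 -0.229]
greenkey [ 0.618 -0.287]
greenins [ 0.433 -0.015]
spat head [0.358 0.055]
mill [0.482 0.396]
cup [0.602 0.421]
jar [0.773 0.109]
handle [ 0.359 -0.16 ]
```

Request:
drive_tool:
  fingers: [0.06, 0.06, 0.06, 0.06, 0.06]
  linear:
    - [0.025, -0.047, 0]
    - [0.025, -0.047, 0]
    - [0.025, -0.047, 0]
    - [0.025, -0.047, 0]
    - [0.025, -0.047, 0]
  delta_rot:
    - [0, 0, 4]
    - [0, 0, 4]
    - [0, 0, 4]
    - [0, 0, 4]
    - [0, 0, 4]
  newtons: 30

```text
time: 0.65
tcp_pos: [0.4126, 0.411, 0.2343]
tcp_rot: [0.034, 0.999, -0.0, -0.0]
contact_force: [1.3, 0.1, -0.1]
finger_gap: 0.0599
```

Request:
drive_tool:
  fingers: [0.06, 0.06, 0.06, 0.06, 0.06]
  linear:
    - [0.025, -0.047, 0]
    - [0.025, -0.047, 0]
    - [0.025, -0.047, 0]
    - [0.025, -0.047, 0]
    - [0, 0, 0]
  delta_rot:
    - [0, 0, 4]
    - [0, 0, 4]
    - [0, 0, 4]
    - [0, 0, 2]
    - [0, 0, 0]

```text
time: 1.15
tcp_pos: [0.5068, 0.2295, 0.2344]
tcp_rot: [-0.093, 0.996, -0.001, -0.0]
contact_force: [0.1, 0.7, 0.3]
finger_gap: 0.0602
```

```bash
python3 - <<'E'
from h import *
w=snap('wrist','w1');print(w['T'].round(3).tolist());s=monitor.state();print(s['tcp_pos'],s['time'],s['joint_pos'])
t=[('keyhole',[.5562,.2372,.045]),('b2',[.5719,.148,.045]),('b1',[.5826,.076,.045])]
for n,X in t: print(n,proj(w,X))
E
```

```text
[[-0.185, 0.956, 0.229, 0.443], [0.983, 0.18, 0.041, 0.217], [-0.002, 0.233, -0.973, 0.384], [0.0, 0.0, 0.0, 1.0]]
[0.50596223 0.23121675 0.23432679] 1.2 [ 3.87029198e-01  1.56205634e-01  2.02717592e+00 -7.68454595e-04
  9.58879825e-01 -1.36827499e+00]
keyhole [279.76532629 242.36382458]
b2 [197.97708148 241.42586556]
b1 [132.18335777 238.98714835]
```

View pics/w1.png

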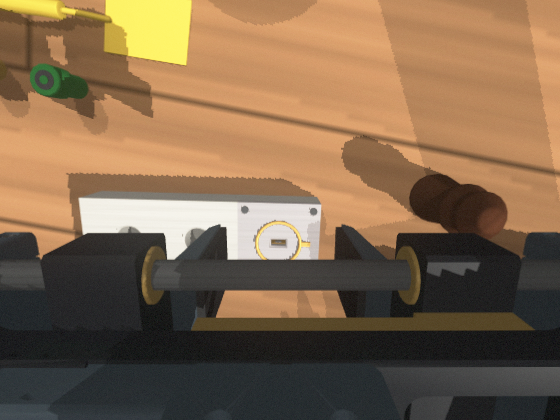

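The wrist image shows the keyhole at (279,243), with the bores behind the gripper. Only the upper part of the image is clear, so I'll stand off in +x and take two views.

Request:
drive_tool:
  fingers: [0.06, 0.06, 0.06, 0.06, 0.06]
  linear:
    - [0.045, -0.01, 0]
    - [0.045, -0.01, 0]
    - [0.045, -0.01, 0]
    - [0.02, -0.01, 0]
    - [0, 0, 0]
  delta_rot:
    - [0, 0, 0]
    - [0, 0, 0]
    - [0, 0, 0]
    - [0, 0, 0]
    - [0, 0, 0]

```text
time: 1.7
tcp_pos: [0.6638, 0.194, 0.2333]
tcp_rot: [-0.093, 0.996, -0.0, -0.001]
contact_force: [-0.4, 1.1, -0.4]
finger_gap: 0.0602
```

```bash
python3 - <<'E'
from h import *
w=snap('wrist','w2');s=monitor.state();print(s['tcp_pos'],s['time'],np.abs(s['dq']).max())
E
```

```text
[0.66264861 0.19455734 0.23319808] 1.75 0.040963643399906435
```

Request:
drive_tool:
  fingers: [0.06, 0.06, 0.06, 0.06, 0.06]
  linear:
    - [0, -0.045, 0]
    - [0, -0.045, 0]
    - [0, -0.03, 0]
    - [0, 0, 0]
    - [0, 0, 0]
  delta_rot:
    - [0, 0, 0]
    - [0, 0, 0]
    - [0, 0, 0]
    - [0, 0, 0]
    - [0, 0, 0]

```text
time: 2.25
tcp_pos: [0.6568, 0.0783, 0.2322]
tcp_rot: [-0.096, 0.995, 0.0, -0.003]
contact_force: [-0.8, 0.6, -0.1]
finger_gap: 0.0598
```

```bash
python3 - <<'E'
from h import *
w=snap('wrist','w3');s=monitor.state();print(s['tcp_pos'],s['time'],np.abs(s['dq']).max())
cv2.imwrite('pics/w23.png',np.vstack([load('w2')['img'][:300],w['img'][:300]])[:,:,::-1])
E
```

```text
[0.65683759 0.07852059 0.23222344] 2.3 0.010328923957083555
```

View pics/w23.png

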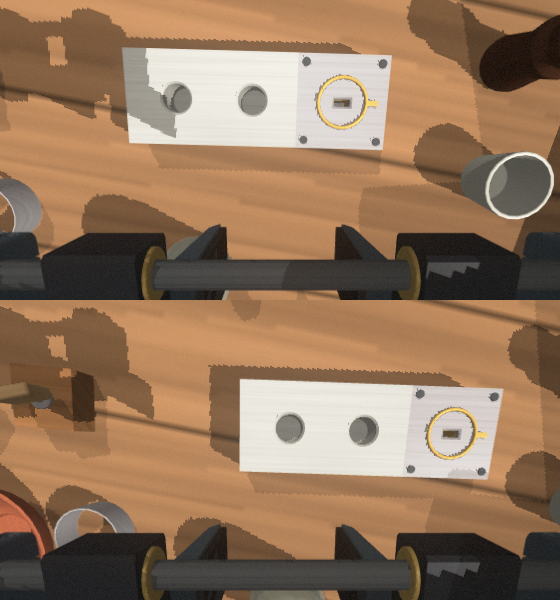

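Both views (the second starts at row 300) show the block, the bores at (176,98)/(253,100) and (290,129)/(364,130), and the brass ring round the slot at (342,102) and (451,133). I'll fit these precisely.

```bash
cat > hold.py <<'E'
from h import *
def fit(d,bs,kc):
    hsv=cv2.cvtColor(d['img'],cv2.COLOR_RGB2HSV); g=cv2.cvtColor(d['img'],cv2.COLOR_RGB2GRAY)
    out=[]
    for (u,v) in bs:
        # rim: dark hole region connected around the seed
        p=g[v-24:v+25,u-24:u+25]; th,_=cv2.threshold(p,0,255,cv2.THRESH_OTSU)
        m=(p<max(th,150)).astype(np.uint8)
        n,l,st,c=cv2.connectedComponentsWithStats(m); k=l[24,24]
        cs,_=cv2.findContours((l==k).astype(np.uint8),0,1); e=cv2.fitEllipse(cv2.convexHull(max(cs,key=len)))
        out.append((np.array(e[0])+[u-24,v-24],np.round(e[1],1)))
    m=cv2.inRange(hsv,(15,110,90),(35,255,255)); u,v=kc
    mm=np.zeros_like(m);mm[v-34:v+35,u-34:u+34]=m[v-34:v+35,u-34:u+34]
    ys,xs=np.nonzero(mm); r=np.hypot(xs-u,ys-v); k=(r>16)&(r<29.5)
    e=cv2.fitEllipse(np.c_[xs[k],ys[k]].astype(np.float32)); 
    out.append((np.array(e[0]),np.round(e[1],1)))
    # slot: dark/brown pixels in ring
    p=g[v-16:v+17,u-16:u+17]; ys,xs=np.nonzero(p<150); 
    rc=cv2.minAreaRect(np.c_[xs,ys].astype(np.float32)); out.append((np.array(rc[0])+[u-16,v-16],np.round(rc[1],1)))
    return out
E
python3 - <<'E'
from hold import *
a=load('w2');b=load('w3')
A=fit(a,[(176,98),(253,100)],(342,102));B=fit(b,[(290,129),(364,130)],(451,133))
P=[]
for n,x,y in zip(['b1','b2','ring','slot'],A,B):
    X,e=tri(a,x[0],b,y[0]); za=onz(a,x[0],.045);zb=onz(b,y[0],.045); P.append((za+zb)/2)
    print(n,x[0].round(1),x[1],y[0].round(1),y[1],'tri',X.round(4),round(e,4),'z45',za[:2].round(4),zb[:2].round(4))
P=np.array(P)[:,:2]
d=P[2]-P[0];print('dist',np.linalg.norm(P[1]-P[0]),np.linalg.norm(P[2]-P[0]),np.linalg.norm(P[2]-P[1]),'yaw',np.degrees(np.arctan2(-d[0],d[1])))
E
```

```text
b1 [166.6 102.9] [40.3 51.7] [290.  127.7] [28.4 30. ] tri [0.5868 0.0728 0.0715] 0.0068 z45 [0.5893 0.0636] [0.5825 0.0734]
b2 [252.5  99.9] [29.2 30.5] [363.6 130.3] [28.6 30.2] tri [0.5707 0.1475 0.0445] 0.0001 z45 [0.5707 0.1475] [0.5707 0.1473]
ring [342.1 101.8] [48.8 51. ] [451.8 133. ] [45.6 51. ] tri [0.5562 0.2355 0.0466] 0.0001 z45 [0.5559 0.2358] [0.5561 0.2363]
slot [347.7 105.5] [30.2 12.6] [456.4 136.8] [29.9 14.3] tri [0.5586 0.242  0.0452] 0.0005 z45 [0.5584 0.2421] [0.5588 0.2421]
dist 0.08041213305099415 0.17024361711160974 0.08984565316934093 yaw 10.120423559794558
```

Request:
drive_tool:
  fingers: [0.06, 0.06, 0.06, 0.06, 0.06]
  linear:
    - [-0.022, -0.047, 0]
    - [-0.022, -0.047, 0]
    - [-0.022, -0.047, 0]
    - [-0.022, -0.047, 0]
    - [-0.022, -0.047, 0]
  delta_rot:
    - [0, 0, -2]
    - [0, 0, -2]
    - [0, 0, -2]
    - [0, 0, -2]
    - [0, 0, -2]

```text
time: 2.8
tcp_pos: [0.5472, -0.1449, 0.2325]
tcp_rot: [-0.013, 1.0, 0.001, -0.002]
contact_force: [0.9, -0.1, 0.5]
finger_gap: 0.0599
```

Request:
drive_tool:
  fingers: [0.06, 0.06, 0.06, 0.06, 0.06]
  linear:
    - [-0.025, 0, 0]
    - [0, 0, 0]
    - [0, 0, 0]
    - [0, 0, 0]
    - [0, 0, 0]
  delta_rot:
    - [0, 0, 0]
    - [0, 0, 0]
    - [0, 0, 0]
    - [0, 0, 0]
    - [0, 0, 0]

```text
time: 3.3
tcp_pos: [0.5213, -0.1439, 0.233]
tcp_rot: [-0.013, 1.0, 0.001, -0.001]
contact_force: [0.2, -0.6, 0.4]
finger_gap: 0.06
```

```bash
python3 - <<'E'
from h import *
w=snap('wrist','w4');s=monitor.state();print(s['tcp_pos'],s['tcp_rot'],s['time'],np.abs(s['dq']).max())
for X in [[.4328,-.1033,.054],[.4345,-.2732,.054],[.6,-.174,.083]]: print(proj(w,X))
hsv=cv2.cvtColor(w['img'],cv2.COLOR_RGB2HSV)
E
```

```text
[ 0.52132829 -0.1438834   0.23293198] [-1.32598375e-02  9.99910829e-01  9.40090290e-04 -1.27526293e-03] 3.35 0.007739216667762211
[324.61488485 112.46100309]
[150.66692733 109.53447088]
[248.85306425 281.61192554]
```

View pics/w4.png

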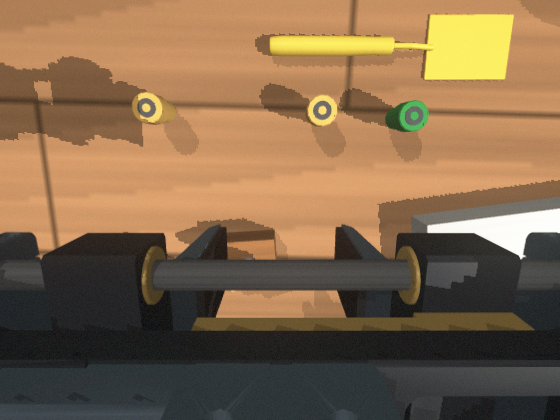

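The bronze inserts show their dark rings at (322,110) and (147,107), with the green decoy at (413,116). I'll take the ring centres by mask and check their height against the top camera.

```bash
cat > ins.py <<'E'
from h import *
def ring(d,u,v,h=13):
    g=cv2.cvtColor(d['img'],cv2.COLOR_RGB2HSV)[:,:,2].copy(); p=g[v-h:v+h+1,u-h:u+h+1]
    th,m=cv2.threshold(p,0,1,cv2.THRESH_BINARY_INV+cv2.THRESH_OTSU)
    n,l,st,c=cv2.connectedComponentsWithStats(m)
    k=[i for i in range(1,n) if np.hypot(*(c[i]-h))<5]
    k=max(k,key=lambda i:st[i,4]); cs,_=cv2.findContours((l==k).astype(np.uint8),0,1)
    e=cv2.fitEllipse(cv2.convexHull(max(cs,key=len))); return np.array(e[0])+[u-h,v-h],np.round(e[1],1)
E
python3 - <<'E'
from ins import *
w=load('w4');t=load('t0')
for p,q in [((322,110),(344,266)),((147,107),(421,263))]:
    a,ea=ring(w,*p);b,eb=ring(t,*q,h=7)
    X,e=tri(w,a,t,b);print(a.round(1),ea,b.round(1),eb,X.round(4),round(e,4),onz(w,a,.054).round(4))
E
```

```text
[321.9 110. ] [17.9 18.6] [345.7 264.3] [15.  20.9] [ 0.4335 -0.1075  0.0651] 0.0042 [ 0.4305 -0.1061  0.054 ]
[137.5 107.4] [26.3 36.2] [422.4 261. ] [14.9 21.2] [ 0.4406 -0.255   0.1229] 0.0064 [ 0.4329 -0.286   0.054 ]
```

Request:
drive_tool:
  fingers: [0.06, 0.06, 0.06, 0.06, 0.06]
  linear:
    - [-0.035, 0.014, -0.02]
    - [-0.035, 0.014, -0.03]
    - [-0.021, 0.01, -0.035]
    - [0, 0, -0.03]
    - [0, 0, 0]
  delta_rot:
    - [0, 0, 0]
    - [0, 0, 0]
    - [0, 0, 0]
    - [0, 0, 0]
    - [0, 0, 0]

```text
time: 3.85
tcp_pos: [0.4301, -0.1028, 0.1163]
tcp_rot: [-0.015, 1.0, 0.0, 0.001]
contact_force: [-0.5, -0.9, 1.2]
finger_gap: 0.0601
```

```bash
python3 - <<'E'
from ins import *
w=snap('wrist','w5');s=monitor.state();print(s['tcp_pos'],s['tcp_rot'])
print(proj(w,[.4305,-.1061,.054]),onz(load('w4'),(147,107),.054))
u=proj(w,[.4335,-.274,.054]);print('B',u)
E
```

```text
[ 0.43105249 -0.10312402  0.11778262] [-1.53675911e-02  9.99880761e-01  7.61516265e-05  1.51493950e-03]
[276.39450817 233.19162329] [ 0.43222298 -0.27662238  0.054     ]
B [ 32.31660815 230.12907334]
```

Request:
drive_tool:
  fingers: [0.06, 0.06, 0.06, 0.06, 0.06]
  linear:
    - [0, -0.003, -0.03]
    - [0, 0, -0.025]
    - [0, 0, -0.007]
    - [0, 0, 0]
    - [0, 0, 0]
  delta_rot:
    - [0, 0, 0]
    - [0, 0, 0]
    - [0, 0, 0]
    - [0, 0, 0]
    - [0, 0, 0]

```text
time: 4.4
tcp_pos: [0.439, -0.1078, 0.0612]
tcp_rot: [-0.016, 1.0, -0.001, 0.006]
contact_force: [-0.4, 0.8, 0.5]
finger_gap: 0.06
```

Request:
drive_tool:
  fingers: [0.02, 0.02, 0.02, 0.02, 0.02]
  linear:
    - [0, 0, 0]
    - [0, 0, 0]
    - [0, 0, 0]
    - [0, 0, 0]
    - [0, 0, 0]
  delta_rot:
    - [0, 0, 0]
    - [0, 0, 0]
    - [0, 0, 0]
    - [0, 0, 0]
    - [0, 0, 0]
  newtons: 30

```text
time: 4.9
tcp_pos: [0.4413, -0.1083, 0.0648]
tcp_rot: [-0.016, 1.0, -0.002, 0.009]
contact_force: [1.0, -0.2, -1.6]
finger_gap: 0.0282
```

Request:
drive_tool:
  fingers: [0.02, 0.02, 0.02, 0.02, 0.02]
  linear:
    - [0.005, 0, 0.02]
    - [0.01, 0, 0.03]
    - [0.02, 0.02, 0.03]
    - [0.03, 0.03, 0.03]
    - [0.03, 0.03, 0.03]
  delta_rot:
    - [0, 0, 0]
    - [0, 0, 0]
    - [0, 0, 0]
    - [0, 0, 0]
    - [0, 0, 0]

```text
time: 5.4
tcp_pos: [0.5295, -0.029, 0.2032]
tcp_rot: [-0.014, 1.0, -0.001, 0.003]
contact_force: [0.6, -1.0, -2.4]
finger_gap: 0.0285
```

```bash
python3 - <<'E'
from h import *
s=monitor.state();print(s['tcp_pos'],R.from_quat(s['tcp_rot']).as_matrix().round(4).tolist(),s['finger_gap'],s['contact_force'],s['time'],s['joint_pos'])
w=snap('wrist','w6'); a=snap('scene','s1')
c=cv2.resize(a['img'][0:330,100:400],None,fx=1.4,fy=1.4)[:420]
cv2.imwrite('pics/c6.png',np.hstack([cv2.resize(w['img'],(376,282)),cv2.resize(a['img'],(424,318))[:282]])[:,:,::-1])
E
```

```text
[ 0.52952062 -0.02902981  0.20319684] [[-0.9996, -0.0272, 0.0057], [-0.0272, 0.9996, -0.0015], [-0.0056, -0.0017, -1.0]] 0.02853379466506232 [ 0.58834681 -1.01388836 -2.4268308 ] 5.4 [-9.82712738e-02  1.55324571e-01  2.09636248e+00 -1.24085568e-03
  8.84119841e-01 -1.69553066e+00]
```

View pics/c6.png

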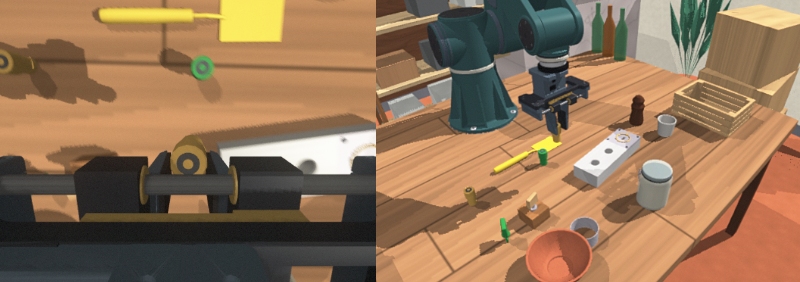

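The insert is held, with its top visible between the pads, offset towards the camera. I'll measure that offset in the hand.

```bash
python3 - <<'E'
from ins import *
w=load('w6'); z=.2032-.0108
c=w['img'][200:270,240:320]; cv2.imwrite('pics/c7.png',cv2.resize(c,None,fx=6,fy=6,interpolation=0)[:,:,::-1])
print(proj(w,[.5295,-.029,z]))
for uv in [(280,231),(280,227),(280,235)]: print(onz(w,uv,z)-[.5295,-.029,0])
E
```

```text
[281.48752587 261.3911248 ]
[-0.016862   -0.00124262  0.1924    ]
[-0.01902506 -0.00130048  0.1924    ]
[-0.01468548 -0.00118441  0.1924    ]
```

View pics/c7.png

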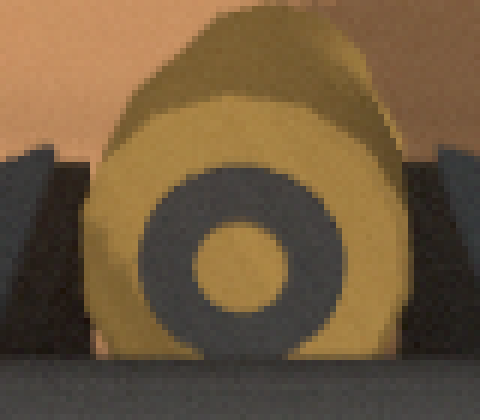

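The ring centre is at about (280.5,244), so the insert sits 10 mm towards tool +x, which agrees with the grasp pose. Target is bore1 with TCP (0.5925, 0.074), seated at TCP z≈0.080.

Request:
drive_tool:
  fingers: [0.02, 0.02, 0.02, 0.02, 0.02]
  linear:
    - [0.02, 0.035, 0]
    - [0.02, 0.035, -0.01]
    - [0.022, 0.031, -0.03]
    - [0, 0, -0.03]
    - [0, 0, 0]
  delta_rot:
    - [0, 0, 0]
    - [0, 0, 0]
    - [0, 0, 0]
    - [0, 0, 0]
    - [0, 0, 0]

```text
time: 6.0
tcp_pos: [0.5968, 0.0773, 0.1338]
tcp_rot: [-0.016, 1.0, -0.001, 0.007]
contact_force: [-0.5, 0.0, -2.1]
finger_gap: 0.0281
```

```bash
cat > st.py <<'E'
from h import *
s=monitor.state();M=R.from_quat(s['tcp_rot']).as_matrix()
print(s['tcp_pos'].round(4) if hasattr(s['tcp_pos'],'round') else s['tcp_pos'],'th',np.degrees(np.arctan2(M[1,1],M[0,1])).round(2),'tilt',M[:2,2].round(4),'F',np.round(s['contact_force'],1),'T',np.round(s['ft_torque'],2),'gap',round(s['finger_gap'],4),'t',s['time'],np.round(s['joint_pos'],2))
E
python3 st.py
```

```text
[0.5968 0.0773 0.1338] th 91.78 tilt [ 0.0141 -0.0022] F [-0.5  0.  -2.1] T [ 0.03  0.07 -0.01] gap 0.0281 t 6.0 [ 0.09  0.36  1.98 -0.    0.78 -1.51]
```

Request:
drive_tool:
  fingers: [0.02, 0.02, 0.02, 0.02, 0.02]
  linear:
    - [-0.004, -0.003, -0.005]
    - [0, 0, -0.008]
    - [0, 0, 0]
    - [0, 0, 0]
    - [0, 0, 0]
  delta_rot:
    - [0, 0, 0]
    - [0, 0, 0]
    - [0, 0, 0]
    - [0, 0, 0]
    - [0, 0, 0]

```text
time: 6.5
tcp_pos: [0.5923, 0.0719, 0.1229]
tcp_rot: [-0.014, 1.0, -0.001, 0.008]
contact_force: [-0.2, -0.3, -3.1]
finger_gap: 0.0283
```

```bash
python3 st.py
```

```text
[0.5923 0.0719 0.1229] th 91.65 tilt [ 0.0154 -0.0023] F [-0.2 -0.3 -3.1] T [ 0.04  0.01 -0.01] gap 0.0283 t 6.5 [ 0.08  0.37  2.   -0.01  0.76 -1.51]
```

Request:
drive_tool:
  fingers: [0.02, 0.02, 0.02, 0.02, 0.02]
  linear:
    - [0.0005, 0.0025, 0]
    - [0, 0, -0.005]
    - [0, 0, -0.007]
    - [0, 0, -0.005]
    - [0, 0, 0]
  delta_rot:
    - [0, 0, 0]
    - [0, 0, 0]
    - [0, 0, 0]
    - [0, 0, 0]
    - [0, 0, 0]

```text
time: 7.0
tcp_pos: [0.5946, 0.074, 0.1068]
tcp_rot: [-0.015, 1.0, -0.002, 0.01]
contact_force: [-1.4, -6.2, 6.9]
finger_gap: 0.0287
```

```bash
python3 st.py
```

```text
[0.5946 0.074  0.1068] th 91.67 tilt [ 0.0194 -0.0029] F [-1.4 -6.2  6.9] T [-1.15  0.26  0.01] gap 0.0287 t 7.0 [ 0.09  0.4   2.   -0.01  0.73 -1.51]
```

Request:
drive_tool:
  fingers: [0.02, 0.02, 0.02, 0.02, 0.02]
  linear:
    - [-0.002, -0.002, 0.001]
    - [-0.0005, -0.0005, -0.004]
    - [0, 0, -0.005]
    - [0, 0, -0.004]
    - [0, 0, 0]
  delta_rot:
    - [0, 0, 0]
    - [0, 0, 0]
    - [0, 0, 0]
    - [0, 0, 0]
    - [0, 0, 0]

```text
time: 7.5
tcp_pos: [0.5912, 0.0713, 0.0919]
tcp_rot: [-0.015, 1.0, -0.002, 0.009]
contact_force: [0.6, -1.3, -1.9]
finger_gap: 0.0284
```

```bash
python3 st.py
```

```text
[0.5912 0.0713 0.0919] th 91.67 tilt [ 0.0176 -0.003 ] F [ 0.6 -1.3 -1.9] T [-0.01 -0.1  -0.02] gap 0.0284 t 7.5 [ 0.08  0.42  2.   -0.01  0.7  -1.51]
```

Request:
drive_tool:
  fingers: [0.02, 0.02, 0.02, 0.02, 0.02]
  linear:
    - [0, 0, -0.005]
    - [0, 0, -0.005]
    - [0, 0, -0.003]
    - [0, 0, 0]
    - [0, 0, 0]
  delta_rot:
    - [0, 0, 0]
    - [0, 0, 0]
    - [0, 0, 0]
    - [0, 0, 0]
    - [0, 0, 0]

```text
time: 8.0
tcp_pos: [0.5926, 0.0719, 0.079]
tcp_rot: [-0.015, 1.0, -0.001, 0.01]
contact_force: [-2.9, -0.7, 4.8]
finger_gap: 0.0287
```

```bash
python3 st.py
```

```text
[0.5926 0.0719 0.079 ] th 91.66 tilt [ 0.0196 -0.0024] F [-2.9 -0.7  4.8] T [-0.24  0.62 -0.  ] gap 0.0287 t 8.0 [ 0.08  0.44  2.   -0.01  0.68 -1.51]
```

Request:
drive_tool:
  fingers: [0.05, 0.05, 0.06, 0.06, 0.06]
  linear:
    - [0, 0, 0]
    - [0, 0, 0]
    - [0, 0, 0.03]
    - [0, 0, 0.045]
    - [0, 0, 0.045]
  delta_rot:
    - [0, 0, 0]
    - [0, 0, 0]
    - [0, 0, 0]
    - [0, 0, 0]
    - [0, -0.5, 0]

```text
time: 8.5
tcp_pos: [0.589, 0.0716, 0.1958]
tcp_rot: [-0.014, 1.0, -0.002, 0.009]
contact_force: [0.1, 0.1, 1.8]
finger_gap: 0.0597
```

Request:
drive_tool:
  fingers: [0.06, 0.06, 0.06, 0.06, 0.06]
  linear:
    - [-0.01, -0.048, 0.02]
    - [-0.01, -0.048, 0]
    - [-0.01, -0.048, 0]
    - [-0.01, -0.048, 0]
    - [-0.01, -0.048, 0]
  delta_rot:
    - [0, 0, 0]
    - [0, 0, 0]
    - [0, 0, 0]
    - [0, 0, 0]
    - [0, 0, 0]

```text
time: 9.0
tcp_pos: [0.5423, -0.1673, 0.2238]
tcp_rot: [-0.019, 1.0, -0.002, 0.017]
contact_force: [0.7, -0.7, -0.4]
finger_gap: 0.0601
```

Request:
drive_tool:
  fingers: [0.06, 0.06, 0.06, 0.06, 0.06]
  linear:
    - [-0.01, -0.048, 0]
    - [-0.01, -0.04, 0]
    - [0, 0, 0]
    - [0, 0, 0]
    - [0, 0, 0]
  delta_rot:
    - [0, 0, 0]
    - [0, 0, 0]
    - [0, 0, 0]
    - [0, 0, 0]
    - [0, 0, 0]

```text
time: 9.5
tcp_pos: [0.5199, -0.2627, 0.224]
tcp_rot: [-0.016, 1.0, -0.003, 0.017]
contact_force: [-0.2, -0.4, -0.3]
finger_gap: 0.0601
```

```bash
python3 - <<'E'
import st
from ins import *
w=snap('wrist','w8');t=snap('top','t8')
u=proj(w,[.4325,-.2766,.054]);print(u)
print(ring(t,421,263,h=6), [proj(t,[.5825,.0734,z]) for z in(.045,.069)])
k=proj(w,[.6,-.174,.083]);print('key',k)
a=cv2.resize(w['img'],(448,336)); x,y=proj(t,[.5825,.0734,.069]).astype(int)
b=cv2.resize(t['img'][y-28:y+28,x-28:x+28],(336,336),interpolation=0)
cv2.imwrite('pics/c8.png',np.hstack([a,b])[:,:,::-1])
E
```

```text
[ 0.5199 -0.2627  0.224 ] th 91.8 tilt [ 0.0349 -0.0052] F [-0.2 -0.4 -0.3] T [ 0.03  0.04 -0.02] gap 0.0601 t 9.5 [-0.51  0.2   2.    0.02  0.91 -2.13]
[270.30176167 104.08677715]
(array([420.94117117, 263.42605495]), array([7.8, 8. ])) [array([260.35270479, 198.24094446]), array([259.8328262, 197.3264813])]
key [369.06385463 284.18069391]
```

View pics/c8.png

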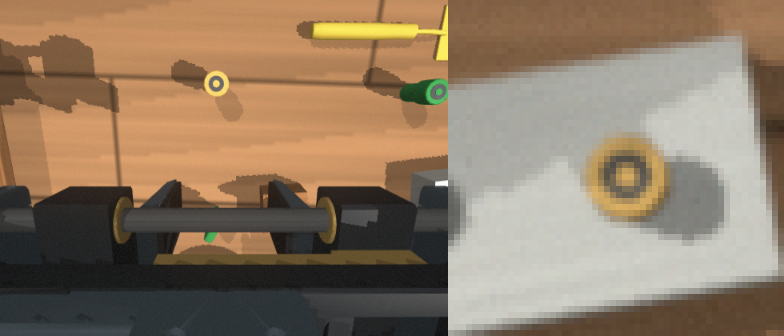

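Insert A is seated in bore1: its ring is concentric with the projected bore at the crop centre. B is at about (270,105) in the wrist view.

```bash
python3 - <<'E'
from ins import *
w=load('w8');t=load('t8')
a,e=ring(w,270,104,h=11);b,f=ring(t,421,263,h=6)
X,g=tri(w,a,t,b);print(a,e,X.round(4),g.round(4),onz(w,a,.054).round(4))
E
```

```text
[269.94821167 104.21202469] [18.6 19.5] [ 0.4322 -0.277   0.052 ] 0.0007 [ 0.4326 -0.2769  0.054 ]
```

Request:
drive_tool:
  fingers: [0.06, 0.06, 0.06, 0.06, 0.06]
  linear:
    - [-0.035, -0.006, -0.02]
    - [-0.035, -0.006, -0.03]
    - [-0.017, -0.002, -0.03]
    - [0, 0, -0.03]
    - [0, 0, 0]
  delta_rot:
    - [0.3, 2, 0]
    - [0, 0, 0]
    - [0, 0, 0]
    - [0, 0, 0]
    - [0, 0, 0]

```text
time: 10.1
tcp_pos: [0.4328, -0.2717, 0.1127]
tcp_rot: [-0.02, 1.0, -0.001, 0.001]
contact_force: [0.3, -0.6, 0.4]
finger_gap: 0.0601
```

```bash
python3 st.py
```

```text
[ 0.4328 -0.2717  0.1127] th 92.35 tilt [ 0.0024 -0.0014] F [ 0.3 -0.6  0.4] T [-0.01  0.03 -0.04] gap 0.0601 t 10.1 [-0.61  0.28  2.16  0.    0.7  -2.22]
```

Request:
drive_tool:
  fingers: [0.06, 0.06, 0.06, 0.06, 0.06]
  linear:
    - [0, -0.0055, -0.02]
    - [0, 0, -0.025]
    - [0, 0, -0.01]
    - [0, 0, 0]
    - [0, 0, 0]
  delta_rot:
    - [0, 0, 0]
    - [0, 0, 0]
    - [0, 0, 0]
    - [0, 0, 0]
    - [0, 0, 0]

```text
time: 10.6
tcp_pos: [0.4377, -0.2764, 0.0615]
tcp_rot: [-0.023, 1.0, -0.002, 0.003]
contact_force: [0.0, -0.5, 0.2]
finger_gap: 0.0599
```

```bash
python3 st.py
```

```text
[ 0.4377 -0.2764  0.0615] th 92.66 tilt [ 0.0061 -0.0039] F [ 0.  -0.5  0.2] T [0.04 0.04 0.02] gap 0.0599 t 10.6 [-0.61  0.38  2.15  0.    0.6  -2.23]
```

Request:
drive_tool:
  fingers: [0.06, 0.06, 0.06, 0.02, 0.02]
  linear:
    - [-0.005, -0.0005, -0.005]
    - [-0.001, 0, -0.002]
    - [0, 0, 0]
    - [0, 0, 0]
    - [0, 0, 0]
  delta_rot:
    - [0, 0, 0]
    - [0, 0, 0]
    - [0, 0, 0]
    - [0, 0, 0]
    - [0, 0, 0]

```text
time: 11.1
tcp_pos: [0.4328, -0.2777, 0.0572]
tcp_rot: [-0.023, 1.0, -0.003, 0.005]
contact_force: [0.6, -0.1, 0.7]
finger_gap: 0.0468
```

Request:
drive_tool:
  fingers: [0.02, 0.02, 0.02, 0.02, 0.02]
  linear:
    - [0, 0, 0]
    - [0, 0, 0]
    - [0, 0, 0]
    - [0, 0, 0]
    - [0, 0, 0]
  delta_rot:
    - [0, 0, 0]
    - [0, 0, 0]
    - [0, 0, 0]
    - [0, 0, 0]
    - [0, 0, 0]

```text
time: 11.6
tcp_pos: [0.4329, -0.2778, 0.0573]
tcp_rot: [-0.023, 1.0, -0.003, 0.005]
contact_force: [0.3, -1.0, 0.3]
finger_gap: 0.0285
```

```bash
python3 st.py
```

```text
[ 0.4329 -0.2778  0.0573] th 92.68 tilt [ 0.0097 -0.0065] F [ 0.3 -1.   0.3] T [ 0.07  0.05 -0.01] gap 0.0285 t 11.6 [-0.62  0.39  2.16  0.    0.58 -2.23]
```

Request:
drive_tool:
  fingers: [0.02, 0.02, 0.02, 0.02, 0.02]
  linear:
    - [0.003, 0, 0.03]
    - [0.005, 0.01, 0.045]
    - [0.015, 0.03, 0.045]
    - [0.015, 0.045, 0.01]
    - [0.015, 0.045, 0]
  delta_rot:
    - [0, 0, 0]
    - [0, 0, 0]
    - [0, 0, 0]
    - [0, 0, 0]
    - [0, 0, 0]

```text
time: 12.1
tcp_pos: [0.4838, -0.1496, 0.1871]
tcp_rot: [-0.02, 1.0, -0.002, 0.004]
contact_force: [0.9, -0.9, -1.9]
finger_gap: 0.0285
```

Request:
drive_tool:
  fingers: [0.02, 0.02, 0.02, 0.02, 0.02]
  linear:
    - [0.015, 0.048, 0]
    - [0.015, 0.048, 0]
    - [0.015, 0.048, 0]
    - [0.015, 0.048, 0]
    - [0.015, 0.048, 0]
  delta_rot:
    - [0, 0, 0]
    - [0, 0, 0]
    - [0, 0, 0]
    - [0, 0, 0]
    - [0, 0, 0]

```text
time: 12.6
tcp_pos: [0.557, 0.0904, 0.1886]
tcp_rot: [-0.019, 1.0, -0.003, 0.006]
contact_force: [1.3, -1.1, -1.1]
finger_gap: 0.0287
```

```bash
python3 st.py
```

```text
[0.557  0.0904 0.1886] th 92.2 tilt [ 0.0117 -0.0048] F [ 1.3 -1.1 -1.1] T [-0.04 -0.01 -0.04] gap 0.0287 t 12.6 [ 0.12  0.23  2.04 -0.01  0.86 -1.48]
```

Request:
drive_tool:
  fingers: [0.02, 0.02, 0.02, 0.02, 0.02]
  linear:
    - [0.008, 0.03, 0]
    - [0.006, 0.023, 0]
    - [0, 0, -0.03]
    - [0, 0, -0.03]
    - [0, 0, 0]
  delta_rot:
    - [0, 0, 0]
    - [0, 0, 0]
    - [0, 0, 0]
    - [0, 0, 0]
    - [0, 0, 0]

```text
time: 13.1
tcp_pos: [0.5723, 0.1528, 0.1273]
tcp_rot: [-0.023, 1.0, -0.002, 0.007]
contact_force: [-0.4, -0.5, -1.2]
finger_gap: 0.0283
```

```bash
python3 st.py
```

```text
[0.5723 0.1528 0.1273] th 92.62 tilt [ 0.0136 -0.0038] F [-0.4 -0.5 -1.2] T [0.06 0.06 0.04] gap 0.0283 t 13.1 [ 0.22  0.36  2.   -0.01  0.77 -1.39]
```

Request:
drive_tool:
  fingers: [0.02, 0.02, 0.02, 0.02, 0.02]
  linear:
    - [-0.0015, -0.006, -0.005]
    - [0, 0, -0.008]
    - [0, 0, -0.004]
    - [0, 0, 0]
    - [0, 0, 0]
  delta_rot:
    - [0, 0, 0]
    - [0, 0, 0]
    - [0, 0, 0]
    - [0, 0, 0]
    - [0, 0, 0]

```text
time: 13.6
tcp_pos: [0.5719, 0.1455, 0.1123]
tcp_rot: [-0.022, 1.0, -0.002, 0.008]
contact_force: [0.8, -0.1, -1.1]
finger_gap: 0.0286
```

```bash
python3 st.py
```

```text
[0.5719 0.1455 0.1123] th 92.55 tilt [ 0.016  -0.0033] F [ 0.8 -0.1 -1.1] T [0.08 0.03 0.02] gap 0.0286 t 13.6 [ 0.21  0.38  2.01 -0.01  0.73 -1.4 ]
```

Request:
drive_tool:
  fingers: [0.02, 0.02, 0.02, 0.02, 0.02]
  linear:
    - [-0.0005, 0.0005, -0.005]
    - [-0.0005, 0, -0.006]
    - [-0.0005, 0, -0.006]
    - [-0.0005, 0, -0.004]
    - [0, 0, 0]
  delta_rot:
    - [0, 0, 0]
    - [0, 0, 0]
    - [0, 0, 0]
    - [0, 0, 0]
    - [0, 0, 0]

```text
time: 14.1
tcp_pos: [0.5701, 0.1462, 0.0903]
tcp_rot: [-0.022, 1.0, -0.002, 0.009]
contact_force: [0.2, 0.3, -1.8]
finger_gap: 0.0283
```

```bash
python3 st.py
```

```text
[0.5701 0.1462 0.0903] th 92.54 tilt [ 0.0173 -0.003 ] F [ 0.2  0.3 -1.8] T [0.07 0.01 0.01] gap 0.0283 t 14.1 [ 0.21  0.42  2.02 -0.01  0.69 -1.39]
```

Entering freely; down to TCP z 0.072.

Request:
drive_tool:
  fingers: [0.02, 0.02, 0.02, 0.02, 0.02]
  linear:
    - [-0.0003, 0, -0.006]
    - [-0.0003, 0, -0.006]
    - [-0.0003, 0, -0.005]
    - [0, 0, -0.003]
    - [0, 0, 0]
  delta_rot:
    - [0, 0, 0]
    - [0, 0, 0]
    - [0, 0, 0]
    - [0, 0, 0]
    - [0, 0, 0]

```text
time: 14.6
tcp_pos: [0.571, 0.1468, 0.0704]
tcp_rot: [-0.022, 1.0, -0.001, 0.01]
contact_force: [-3.6, -1.5, 2.2]
finger_gap: 0.0283
```

```bash
python3 st.py
```

```text
[0.571  0.1468 0.0704] th 92.54 tilt [ 0.0201 -0.0023] F [-3.6 -1.5  2.2] T [-0.24  0.77  0.01] gap 0.0283 t 14.6 [ 0.21  0.45  2.02 -0.01  0.66 -1.39]
```

Request:
drive_tool:
  fingers: [0.05, 0.05, 0.06, 0.06, 0.06]
  linear:
    - [0, 0, 0]
    - [0, 0, 0]
    - [0, 0, 0.03]
    - [0, 0, 0.048]
    - [0, -0.01, 0.048]
  delta_rot:
    - [0, 0, 0]
    - [0, 0, 0]
    - [0, 0, 0]
    - [0, 0.4, 0]
    - [0, 0.4, 0]

```text
time: 15.1
tcp_pos: [0.5669, 0.1363, 0.1928]
tcp_rot: [-0.023, 1.0, -0.002, -0.003]
contact_force: [1.5, -0.2, 0.8]
finger_gap: 0.0598
```

Request:
drive_tool:
  fingers: [0.06, 0.06, 0.06, 0.06, 0.06]
  linear:
    - [0.018, -0.048, 0.03]
    - [0.018, -0.048, 0.01]
    - [0.018, -0.048, 0]
    - [0.018, -0.048, 0]
    - [0.018, -0.048, 0]
  delta_rot:
    - [0, 0.4, 0]
    - [0, 0.4, 0]
    - [0, 0.4, 0]
    - [0, 0.4, 0]
    - [0, 0, 0]

```text
time: 15.6
tcp_pos: [0.6545, -0.0909, 0.2375]
tcp_rot: [-0.026, 1.0, -0.002, -0.011]
contact_force: [2.2, 0.5, -0.1]
finger_gap: 0.0601
```

Request:
drive_tool:
  fingers: [0.06, 0.06, 0.06, 0.06, 0.06]
  linear:
    - [0.015, -0.04, 0]
    - [0.01, -0.02, 0]
    - [0, 0, 0]
    - [0, 0, 0]
    - [0, 0, 0]
  delta_rot:
    - [0, 0, 0]
    - [0, 0, 0]
    - [0, 0, 0]
    - [0, 0, 0]
    - [0, 0, 0]

```text
time: 16.1
tcp_pos: [0.6809, -0.1588, 0.2362]
tcp_rot: [-0.023, 1.0, -0.002, -0.011]
contact_force: [-0.6, 0.4, 0.0]
finger_gap: 0.06
```

```bash
python3 - <<'E'
import st
from h import *
w=snap('wrist','w9')
print(proj(w,[.6,-.174,.083]))
E
```

```text
[ 0.6809 -0.1588  0.2362] th 92.68 tilt [-0.021  -0.0039] F [-0.6  0.4  0. ] T [ 0.05  0.04 -0.01] gap 0.06 t 16.1 [-0.26  0.38  1.73 -0.01  1.05 -1.87]
[269.12315797 120.6513542 ]
```

Request:
drive_tool:
  fingers: [0.06, 0.06, 0.06, 0.06, 0.06]
  linear:
    - [0, -0.04, 0]
    - [0, -0.04, 0]
    - [0, -0.02, 0]
    - [0, 0, 0]
    - [0, 0, 0]
  delta_rot:
    - [0, 0, 0]
    - [0, 0, 0]
    - [0, 0, 0]
    - [0, 0, 0]
    - [0, 0, 0]

```text
time: 16.65
tcp_pos: [0.6804, -0.2554, 0.2366]
tcp_rot: [-0.027, 1.0, -0.001, -0.011]
contact_force: [-0.7, 0.2, 0.6]
finger_gap: 0.0596
```

```bash
python3 - <<'E'
import st
from h import *
w=snap('wrist','w10');v=load('w9');t=snap('top','t10')
c=[]
for d in(v,w):
    x,y=proj(d,[.6,-.174,.07]).astype(int); x0,y0=max(x-65,0),max(y-65,0); print('crop',x0,y0)
    p=d['img'][y0:y0+130,x0:x0+130]; c.append(cv2.resize(p,(390,390)))
x,y=proj(t,[.5707,.1474,.069]).astype(int)
q=cv2.resize(t['img'][y-30:y+30,x-65:x+65],(390,180)); c2=np.zeros((180,780,3),np.uint8);c2[:,:390]=q
cv2.imwrite('pics/c10.png',np.vstack([np.hstack(c),c2])[:,:,::-1])
E
```

```text
[ 0.6804 -0.2554  0.2366] th 93.05 tilt [-0.0213 -0.0032] F [-0.7  0.2  0.6] T [ 0.   -0.09 -0.  ] gap 0.0596 t 16.65 [-0.39  0.43  1.67 -0.01  1.07 -2.01]
crop 204 56
crop 306 62
```

View pics/c10.png

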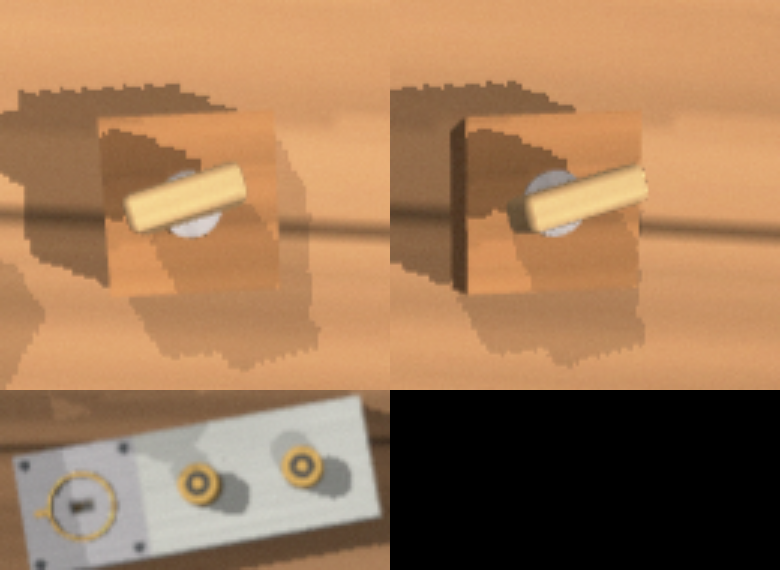

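Both inserts are seated. The key's grip top shows near crop (185,197) left and (585,197) right. I'll segment it for centre, height and long-axis direction.

```bash
python3 - <<'E'
from h import *
v=load('w9');w=load('w10')
C=[];ds=[]
for d,(x0,y0),s in((v,(204,56),(185,197)),(w,(306,62),(195,197))):
    p=d['img'][y0:y0+130,x0:x0+130]; hsv=cv2.cvtColor(p,cv2.COLOR_RGB2HSV)
    sx,sy=int(s[0]/3),int(s[1]/3); c=np.median(p[sy-2:sy+3,sx-3:sx+4].reshape(-1,3),0); 
    m=(np.abs(p.astype(int)-c).sum(2)<60).astype(np.uint8)
    n,l,st,ce=cv2.connectedComponentsWithStats(m); k=l[sy,sx]
    pts=np.argwhere(l==k)[:,::-1].astype(np.float32)
    r=cv2.minAreaRect(pts); b=cv2.boxPoints(r)+[x0,y0]
    W=np.array([onz(d,q,.084)[:2] for q in b]); e1=W[1]-W[0];e2=W[2]-W[1]
    L=e1 if np.linalg.norm(e1)>np.linalg.norm(e2) else e2
    print('col',c,'hsv',hsv[sy,sx],'area',len(pts),'rect',np.round(r[1],1),'sizes',np.linalg.norm(e1).round(4),np.linalg.norm(e2).round(4),'ctr',W.mean(0).round(4),'longaxis',(np.degrees(np.arctan2(L[1],L[0]))%180).round(2))
    P=np.array([onz(d,q+[x0,y0],.084)[:2] for q in pts]); u,sv,vt=np.linalg.svd(P-P.mean(0),full_matrices=False); print('  pca ctr',P.mean(0).round(4),(np.degrees(np.arctan2(vt[0,1],vt[0,0]))%180).round(2), (sv/np.sqrt(len(P))*np.sqrt(12)).round(4))
    C.append(pts.mean(0)+[x0,y0]);ds.append(d)
X,e=tri(ds[0],C[0],ds[1],C[1]);print(X.round(4),e.round(4))
E
```

```text
col [243. 209. 144.] hsv [ 20 104 242] area 392 rect [10.4 38.3] sizes 0.0346 0.0091 ctr [ 0.6007 -0.1769] longaxis 110.37
  pca ctr [ 0.601  -0.1771] 109.63 [0.0348 0.0089]
col [240. 204. 141.] hsv [ 19 108 240] area 383 rect [10.2 38.9] sizes 0.0347 0.0092 ctr [ 0.6008 -0.1766] longaxis 110.73
  pca ctr [ 0.601  -0.1769] 110.15 [0.0348 0.0089]
[ 0.601  -0.177   0.0847] 0.0
```

Key centre is (0.6009, -0.1769), top at 0.0847 (expected 0.084) and long axis 110.1°, so the jaws must be at θ=20.1°. I'll rotate and approach.

Request:
drive_tool:
  fingers: [0.05, 0.05, 0.05, 0.05, 0.05]
  linear:
    - [-0.01, 0.01, 0]
    - [-0.01, 0.01, 0]
    - [-0.01, 0.01, -0.01]
    - [-0.01, 0.01, -0.01]
    - [-0.01, 0.01, -0.01]
  delta_rot:
    - [0.2, -1.2, -8]
    - [0, 0, -8]
    - [0, 0, -8]
    - [0, 0, -8]
    - [0, 0, -8]

```text
time: 17.25
tcp_pos: [0.6307, -0.1981, 0.2076]
tcp_rot: [0.326, 0.946, 0.001, 0.002]
contact_force: [-0.2, 0.8, 0.0]
finger_gap: 0.05
```

Request:
drive_tool:
  fingers: [0.05, 0.05, 0.05, 0.05, 0.05]
  linear:
    - [-0.01, 0.01, -0.01]
    - [-0.01, 0.01, -0.01]
    - [-0.01, 0.01, -0.01]
    - [0, 0, -0.01]
    - [0, 0, 0]
  delta_rot:
    - [0, 0, -8]
    - [0, 0, -8]
    - [0, 0, -8]
    - [0, 0, -8]
    - [0, 0, 0]

```text
time: 17.75
tcp_pos: [0.5974, -0.1592, 0.1655]
tcp_rot: [0.582, 0.813, 0.0, 0.001]
contact_force: [0.1, -0.3, -0.2]
finger_gap: 0.0502
```

```bash
python3 st.py
```

```text
[ 0.5974 -0.1592  0.1655] th 18.85 tilt [ 0.0018 -0.001 ] F [ 0.1 -0.3 -0.2] T [-0.08  0.08  0.01] gap 0.0502 t 17.75 [-0.3   0.34  1.94 -0.    0.86 -0.63]
```

Request:
drive_tool:
  fingers: [0.045, 0.045, 0.045, 0.045, 0.045]
  linear:
    - [0.003, -0.017, 0]
    - [0, 0, -0.02]
    - [0, 0, -0.02]
    - [0, 0, 0]
    - [0, 0, 0]
  delta_rot:
    - [0, 0, 1.2]
    - [0, 0, 0]
    - [0, 0, 0]
    - [0, 0, 0]
    - [0, 0, 0]

```text
time: 18.25
tcp_pos: [0.6026, -0.1739, 0.128]
tcp_rot: [0.563, 0.827, 0.001, 0.003]
contact_force: [-0.2, -0.5, 0.4]
finger_gap: 0.0451
```

```bash
python3 st.py
```

```text
[ 0.6026 -0.1739  0.128 ] th 21.49 tilt [ 0.005  -0.0016] F [-0.2 -0.5  0.4] T [-0.07 -0.01  0.02] gap 0.0451 t 18.25 [-0.32  0.41  1.93  0.    0.8  -0.69]
```

Request:
drive_tool:
  fingers: [0.045, 0.045, 0.045, 0.045, 0.045]
  linear:
    - [-0.0025, -0.0025, -0.01]
    - [-0.001, 0, -0.02]
    - [-0.001, 0, -0.015]
    - [0, 0, -0.003]
    - [0, 0, 0]
  delta_rot:
    - [0, 0, -1.2]
    - [0, 0.2, 0]
    - [0, 0.2, 0]
    - [0, 0, 0]
    - [0, 0, 0]

```text
time: 18.75
tcp_pos: [0.5984, -0.1764, 0.0778]
tcp_rot: [0.571, 0.821, -0.001, 0.0]
contact_force: [-0.0, 0.4, 0.7]
finger_gap: 0.0447
```

```bash
python3 st.py
```

```text
[ 0.5984 -0.1764  0.0778] th 20.4 tilt [-0.0008 -0.0023] F [-0.   0.4  0.7] T [-0.07  0.05 -0.01] gap 0.0447 t 18.75 [-0.32  0.48  1.94 -0.    0.72 -0.68]
```

Request:
drive_tool:
  fingers: [0.045, 0.045, 0.005, 0.005, 0.005]
  linear:
    - [0.0023, -0.0005, 0]
    - [0, 0, 0]
    - [0, 0, 0]
    - [0, 0, 0]
    - [0, 0, 0]
  delta_rot:
    - [0, 0, -0.2]
    - [0, 0, 0]
    - [0, 0, 0]
    - [0, 0, 0]
    - [0, 0, 0]
  newtons: 45

```text
time: 19.25
tcp_pos: [0.6017, -0.1771, 0.0789]
tcp_rot: [0.572, 0.82, -0.001, 0.001]
contact_force: [0.2, 0.3, -0.1]
finger_gap: 0.0234
```

Request:
drive_tool:
  fingers: [0.005, 0.005, 0.005, 0.005, 0.005]
  linear:
    - [0, 0, 0]
    - [0, 0, 0]
    - [0, 0, 0]
    - [0, 0, 0]
    - [0, 0, 0]
  delta_rot:
    - [0, 0, 0]
    - [0, 0, 0]
    - [0, 0, 0]
    - [0, 0, 0]
    - [0, 0, 0]

```text
time: 19.75
tcp_pos: [0.6016, -0.1771, 0.0791]
tcp_rot: [0.572, 0.82, -0.001, 0.001]
contact_force: [-0.1, -0.2, 0.7]
finger_gap: 0.012
```

```bash
python3 st.py
```

```text
[ 0.6016 -0.1771  0.0791] th 20.2 tilt [ 0.0009 -0.0028] F [-0.1 -0.2  0.7] T [-0.07 -0.   -0.01] gap 0.012 t 19.75 [-0.32  0.49  1.93 -0.    0.72 -0.67]
```

Request:
drive_tool:
  fingers: [0.005, 0.005, 0.005, 0.005, 0.005]
  linear:
    - [0, 0, 0.025]
    - [0, 0, 0.04]
    - [0, 0.01, 0.04]
    - [-0.004, 0.035, 0.005]
    - [-0.005, 0.045, 0]
  delta_rot:
    - [0, 0, 0]
    - [0, 0, 0]
    - [0, 0, 0]
    - [0, 0, -2]
    - [0, 0, -2]

```text
time: 20.25
tcp_pos: [0.592, -0.0883, 0.1925]
tcp_rot: [0.603, 0.798, -0.001, 0.001]
contact_force: [0.8, -0.3, -0.8]
finger_gap: 0.0118
```

Request:
drive_tool:
  fingers: [0.005, 0.005, 0.005, 0.005, 0.005]
  linear:
    - [-0.004, 0.046, 0]
    - [-0.004, 0.046, 0]
    - [-0.004, 0.046, 0]
    - [-0.004, 0.046, 0]
    - [-0.005, 0.046, 0]
  delta_rot:
    - [0, 0, -2]
    - [0, 0, -2]
    - [0, 0, -2]
    - [0, 0, -1]
    - [0, 0, 0]

```text
time: 20.75
tcp_pos: [0.5694, 0.1494, 0.1944]
tcp_rot: [0.654, 0.756, 0.0, 0.002]
contact_force: [1.4, 0.1, -1.1]
finger_gap: 0.0117
```

```bash
python3 st.py
```

```text
[0.5694 0.1494 0.1944] th 8.28 tilt [ 0.0034 -0.0021] F [ 1.4  0.1 -1.1] T [-0.12  0.01 -0.03] gap 0.0117 t 20.75 [ 0.22  0.26  1.98 -0.    0.89  0.08]
```

Request:
drive_tool:
  fingers: [0.005, 0.005, 0.005, 0.005, 0.005]
  linear:
    - [-0.005, 0.01, 0]
    - [0, 0, 0]
    - [0, 0, 0]
    - [0, 0, 0]
    - [0, 0, 0]
  delta_rot:
    - [0, 0, 1]
    - [0, 0, 0]
    - [0, 0, 0]
    - [0, 0, 0]
    - [0, 0, 0]

```text
time: 21.25
tcp_pos: [0.5637, 0.1617, 0.1943]
tcp_rot: [0.646, 0.763, 0.0, 0.002]
contact_force: [0.2, -0.4, 0.1]
finger_gap: 0.0116
```

```bash
python3 - <<'E'
import st
from hold import *
w=snap('wrist','w11'); u=proj(w,[.556,.236,.045]); print(u)
hsv=cv2.cvtColor(w['img'],cv2.COLOR_RGB2HSV)
m=cv2.inRange(hsv,(15,110,90),(35,255,255)); x,y=u.astype(int)
ys,xs=np.nonzero(m); r=np.hypot(xs-x,ys-y); k=(r<40); print(k.sum(), xs[k].min(),xs[k].max(),ys[k].min(),ys[k].max())
k=(r>17)&(r<31)
e=cv2.fitEllipse(np.c_[xs[k],ys[k]].astype(np.float32)); print(e,onz(w,e[0],.045))
X,er=tri(w,e[0],load('w2'),(342.1,101.8));print(X,er)
cv2.imwrite('pics/c11.png',cv2.resize(w['img'],(760,570))[:,:,::-1])
E
```

```text
[0.5637 0.1617 0.1943] th 9.48 tilt [ 0.0033 -0.0021] F [ 0.2 -0.4  0.1] T [-0.12  0.03 -0.07] gap 0.0116 t 21.25 [ 0.24  0.26  1.99 -0.    0.89  0.08]
[285.71632144 123.32666503]
650 258 315 84 153
((286.4183044433594, 123.71887969970703), (53.77410888671875, 56.21144104003906), 1.052869439125061) [0.55667711 0.23576947 0.045     ]
[0.55647535 0.23549381 0.04780191] 0.00048254226250555405
```

View pics/c11.png

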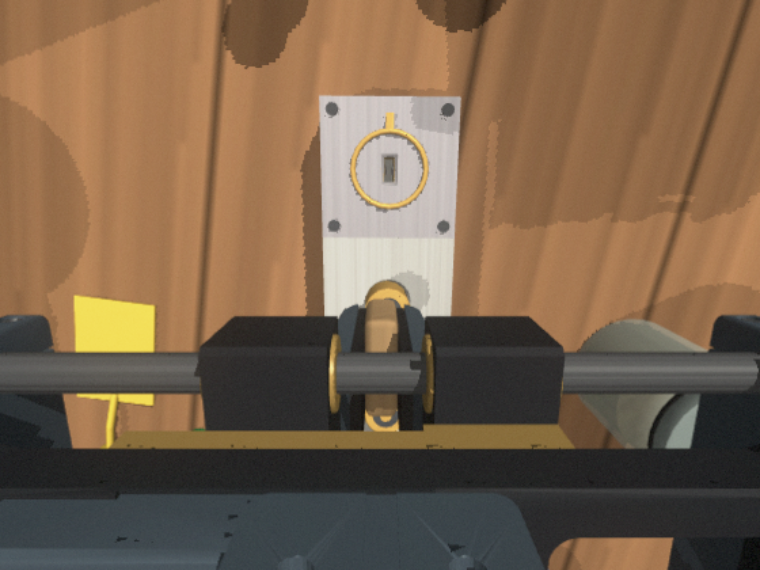

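The ring is at (286.4,123.7), which puts the keyhole at (0.5564, 0.2359). The slot looks aligned with the tool and the key is centred in the jaws. Moving over it.

Request:
drive_tool:
  fingers: [0.005, 0.005, 0.005, 0.005, 0.005]
  linear:
    - [-0.004, 0.038, 0]
    - [-0.003, 0.036, -0.01]
    - [0, 0, -0.03]
    - [0, 0, -0.025]
    - [0, 0, 0]
  delta_rot:
    - [0, 0, 0]
    - [0, 0, 0]
    - [0, 0, 0]
    - [0, 0, 0]
    - [0, 0, 0]

```text
time: 21.8
tcp_pos: [0.559, 0.2346, 0.1289]
tcp_rot: [0.649, 0.761, 0.002, 0.003]
contact_force: [-0.6, -0.8, 0.1]
finger_gap: 0.0119
```

```bash
python3 st.py
```

```text
[0.559  0.2346 0.1289] th 9.08 tilt [ 0.0065 -0.0011] F [-0.6 -0.8  0.1] T [-0.07  0.03  0.01] gap 0.0119 t 21.8 [ 0.36  0.38  1.97 -0.    0.79  0.21]
```

Request:
drive_tool:
  fingers: [0.005, 0.005, 0.005, 0.005, 0.005]
  linear:
    - [-0.0026, 0.0012, 0]
    - [-0.0003, 0, -0.008]
    - [-0.0003, 0, -0.006]
    - [0, 0, 0]
    - [0, 0, 0]
  delta_rot:
    - [0, 0.3, 0]
    - [0, 0.1, 0]
    - [0, 0.1, 0]
    - [0, 0, 0]
    - [0, 0, 0]

```text
time: 22.3
tcp_pos: [0.5576, 0.2347, 0.1172]
tcp_rot: [0.65, 0.76, 0.0, 0.0]
contact_force: [1.3, -0.9, -0.5]
finger_gap: 0.0116
```

```bash
python3 st.py
```

```text
[0.5576 0.2347 0.1172] th 8.93 tilt [ 0.0001 -0.    ] F [ 1.3 -0.9 -0.5] T [-0.11 -0.01 -0.03] gap 0.0116 t 22.3 [ 0.36  0.4   1.97 -0.    0.77  0.2 ]
```

Request:
drive_tool:
  fingers: [0.005, 0.005, 0.005, 0.005, 0.005]
  linear:
    - [-0.0013, 0.0012, -0.002]
    - [-0.0002, 0, -0.003]
    - [-0.0002, 0, -0.003]
    - [-0.0002, 0, -0.002]
    - [0, 0, 0]
  delta_rot:
    - [0, 0, 0.2]
    - [0, 0, 0]
    - [0, 0, 0]
    - [0, 0, 0]
    - [0, 0, 0]

```text
time: 22.8
tcp_pos: [0.556, 0.236, 0.1073]
tcp_rot: [0.648, 0.761, 0.001, 0.0]
contact_force: [0.4, -0.4, -1.5]
finger_gap: 0.0119
```

```bash
python3 st.py
```

```text
[0.556  0.236  0.1073] th 9.16 tilt [0.0015 0.0002] F [ 0.4 -0.4 -1.5] T [-0.24  0.    0.03] gap 0.0119 t 22.8 [ 0.36  0.41  1.98 -0.    0.75  0.2 ]
```

Tip at ≈0.042, inside the mouth with no contact. Continuing gently.

Request:
drive_tool:
  fingers: [0.005, 0.005, 0.005, 0.005, 0.005]
  linear:
    - [0, 0, -0.002]
    - [-0.0002, 0, -0.003]
    - [0, 0, -0.003]
    - [-0.0002, 0, -0.002]
    - [0, 0, 0]
  delta_rot:
    - [0, 0, 0]
    - [0, 0, 0]
    - [0, 0, 0]
    - [0, 0, 0]
    - [0, 0, 0]

```text
time: 23.3
tcp_pos: [0.5561, 0.2361, 0.0966]
tcp_rot: [0.648, 0.761, 0.001, 0.001]
contact_force: [0.9, -1.1, -1.0]
finger_gap: 0.012
```

```bash
python3 st.py
```

```text
[0.5561 0.2361 0.0966] th 9.16 tilt [0.0025 0.0004] F [ 0.9 -1.1 -1. ] T [-0.2  -0.13  0.03] gap 0.012 t 23.3 [ 0.36  0.43  1.98 -0.    0.73  0.2 ]
```

Request:
drive_tool:
  fingers: [0.005, 0.005, 0.005, 0.005, 0.005]
  linear:
    - [0.0004, 0, -0.0015]
    - [-0.0006, 0, -0.0015]
    - [0.0005, 0, -0.0015]
    - [-0.0005, 0, -0.001]
    - [0, 0, 0]
  delta_rot:
    - [0, 0, 1]
    - [0, 0, -2]
    - [0, 0, 2]
    - [0, 0, -1]
    - [0, 0, 0]

```text
time: 23.8
tcp_pos: [0.5566, 0.2362, 0.0913]
tcp_rot: [0.648, 0.762, 0.001, 0.001]
contact_force: [1.1, -1.8, -0.6]
finger_gap: 0.0116
```

```bash
python3 st.py
```

```text
[0.5566 0.2362 0.0913] th 9.24 tilt [0.0036 0.0007] F [ 1.1 -1.8 -0.6] T [-0.3  -0.17  0.04] gap 0.0116 t 23.8 [ 0.36  0.44  1.98 -0.    0.72  0.2 ]
```

Request:
drive_tool:
  fingers: [0.005, 0.005, 0.005, 0.005, 0.005]
  linear:
    - [0.0002, 0, -0.0015]
    - [-0.0006, 0, -0.0015]
    - [0.0004, 0, -0.0015]
    - [-0.0005, 0, -0.001]
    - [0, 0, 0]
  delta_rot:
    - [0, 0, 1]
    - [0, 0, -2]
    - [0, 0, 2]
    - [0, 0, -1]
    - [0, 0, 0]

```text
time: 24.3
tcp_pos: [0.5565, 0.2363, 0.0857]
tcp_rot: [0.648, 0.762, 0.002, 0.001]
contact_force: [1.4, -1.7, -0.6]
finger_gap: 0.0114
```

```bash
python3 st.py
```

```text
[0.5565 0.2363 0.0857] th 9.22 tilt [0.0047 0.0011] F [ 1.4 -1.7 -0.6] T [-0.39 -0.32  0.05] gap 0.0114 t 24.3 [ 0.36  0.45  1.98 -0.    0.71  0.2 ]
```

Request:
drive_tool:
  fingers: [0.005, 0.005, 0.005, 0.005, 0.005]
  linear:
    - [0, 0, -0.001]
    - [0, 0, -0.0012]
    - [0, 0, -0.001]
    - [0, 0, 0]
    - [0, 0, 0]
  delta_rot:
    - [0, 0, 0.5]
    - [0, 0, -0.5]
    - [0, 0, 0]
    - [0, 0, 0]
    - [0, 0, 0]

```text
time: 24.8
tcp_pos: [0.5565, 0.2363, 0.0843]
tcp_rot: [0.648, 0.761, 0.001, 0.001]
contact_force: [1.8, -0.4, -0.9]
finger_gap: 0.0114
```

```bash
python3 st.py
```

```text
[0.5565 0.2363 0.0843] th 9.15 tilt [0.0037 0.0006] F [ 1.8 -0.4 -0.9] T [-0.32 -0.3   0.03] gap 0.0114 t 24.8 [ 0.36  0.45  1.98 -0.    0.71  0.2 ]
```

Request:
drive_tool:
  fingers: [0.005, 0.005, 0.005, 0.005, 0.005]
  linear:
    - [0, 0, -0.0025]
    - [0, 0, -0.002]
    - [0, 0, -0.002]
    - [0, 0, -0.002]
    - [0, 0, -0.002]
  delta_rot:
    - [0, 0, 0.5]
    - [0, 0, -0.5]
    - [0, 0, 0]
    - [0, 0, 0]
    - [0, 0, 0]

```text
time: 25.3
tcp_pos: [0.557, 0.2367, 0.0837]
tcp_rot: [0.648, 0.761, -0.001, 0.0]
contact_force: [-14.4, -6.8, 40.5]
finger_gap: 0.0118
```

```bash
python3 st.py; python3 - <<'E'
from h import *
a=snap('scene','s12'); x,y=proj(a,[.5565,.236,.06]).astype(int)
cv2.imwrite('pics/c12.png',cv2.resize(a['img'][y-45:y+45,x-60:x+60],(720,540),interpolation=cv2.INTER_CUBIC)[:,:,::-1])
E
```

```text
[0.557  0.2367 0.0837] th 9.16 tilt [-0.001  -0.0013] F [-14.4  -6.8  40.5] T [-1.48  2.88  0.07] gap 0.0118 t 25.3 [ 0.36  0.45  1.97 -0.    0.72  0.2 ]
```

View pics/c12.png

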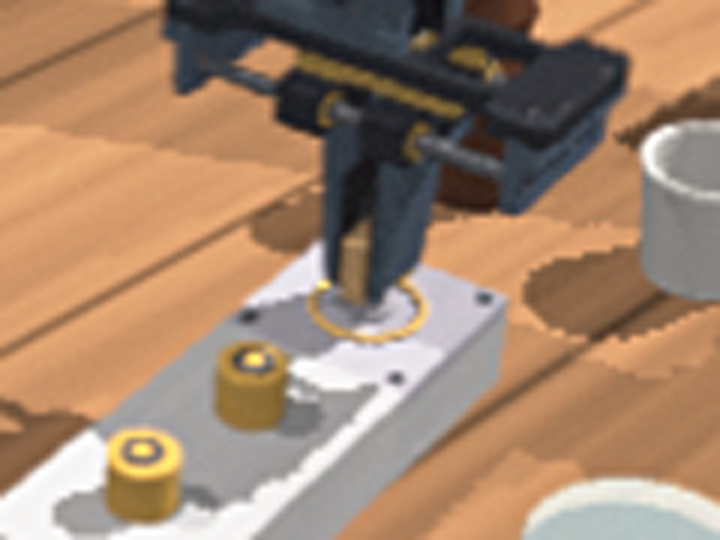

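The key is home: a hard stop at TCP z 0.0837 (expected 0.084), collar on the plate inside the ring. I'll ease the push, then turn clockwise.

Request:
drive_tool:
  fingers: [0.005, 0.005, 0.005, 0.005, 0.005]
  linear:
    - [0, 0, 0]
    - [0, 0, 0]
    - [0, 0, -0.0003]
    - [0, 0, -0.0003]
    - [0, 0, -0.0003]
  delta_rot:
    - [0, 0, 0]
    - [0, 0, 0]
    - [0, 0, -4]
    - [0, 0, -4]
    - [0, 0, -4]
  newtons: 55

```text
time: 25.85
tcp_pos: [0.5572, 0.2366, 0.0838]
tcp_rot: [0.726, 0.687, -0.001, 0.0]
contact_force: [-3.6, -2.6, 14.4]
finger_gap: 0.0114
```

```bash
python3 st.py
```

```text
[0.5572 0.2366 0.0838] th -3.17 tilt [-0.0013 -0.0013] F [-3.6 -2.6 14.4] T [-0.74  0.82  0.15] gap 0.0114 t 25.85 [ 0.36  0.45  1.97 -0.    0.72  0.42]
```

Request:
drive_tool:
  fingers: [0.005, 0.005, 0.005, 0.005, 0.005]
  linear:
    - [0, 0, -0.0003]
    - [0, 0, -0.0003]
    - [0, 0, -0.0003]
    - [0, 0, -0.0003]
    - [0, 0, -0.0003]
  delta_rot:
    - [0, 0, -7]
    - [0, 0, -7]
    - [0, 0, -7]
    - [0, 0, -7]
    - [0, 0, -7]

```text
time: 26.35
tcp_pos: [0.5576, 0.2365, 0.0838]
tcp_rot: [0.904, 0.427, -0.002, -0.0]
contact_force: [-2.9, -3.3, 11.9]
finger_gap: 0.0113
```

```bash
python3 st.py
```

```text
[0.5576 0.2365 0.0838] th -39.48 tilt [-0.0028 -0.0011] F [-2.9 -3.3 11.9] T [-0.91  0.72  0.12] gap 0.0113 t 26.35 [ 0.36  0.45  1.97 -0.    0.72  1.05]
```

Request:
drive_tool:
  fingers: [0.005, 0.005, 0.005, 0.005, 0.005]
  linear:
    - [-0.0003, 0, -0.0003]
    - [-0.0003, 0, -0.0003]
    - [0, 0, -0.0003]
    - [0, 0, -0.0003]
    - [0, 0, -0.0003]
  delta_rot:
    - [0, -0.1, -7]
    - [0, -0.1, -7]
    - [0, 0, -7]
    - [0, 0, -7]
    - [0, 0, -7]

```text
time: 26.85
tcp_pos: [0.5576, 0.2362, 0.0838]
tcp_rot: [0.992, 0.123, -0.0, 0.001]
contact_force: [-3.3, -3.8, 12.2]
finger_gap: 0.0116
```

```bash
python3 st.py
```

```text
[0.5576 0.2362 0.0838] th -75.89 tilt [-0.0003 -0.0024] F [-3.3 -3.8 12.2] T [-0.88  0.68  0.15] gap 0.0116 t 26.85 [ 0.36  0.45  1.97 -0.    0.72  1.69]
```

Request:
drive_tool:
  fingers: [0.005, 0.005, 0.005, 0.005, 0.005]
  linear:
    - [0, 0, -0.0003]
    - [0, 0, -0.0003]
    - [0, 0, -0.0003]
    - [0, 0, -0.0003]
    - [0, 0, -0.0003]
  delta_rot:
    - [0, 0, -4]
    - [0, 0, -4]
    - [0, 0, -2.5]
    - [0, 0, 0]
    - [0, 0, 0]

```text
time: 27.35
tcp_pos: [0.5578, 0.2361, 0.0839]
tcp_rot: [1.0, 0.026, -0.001, 0.002]
contact_force: [-3.5, -2.7, 12.6]
finger_gap: 0.0117
```

```bash
python3 st.py; python3 - <<'E'
from h import *
w=snap('wrist','w13');t=snap('top','t13');a=snap('scene','s13')
c=[]
for d in(t,a):
    x,y=proj(d,[.557,.236,.045]).astype(int)
    c.append(cv2.resize(d['img'][y-40:y+40,x-40:x+40],(400,400),interpolation=cv2.INTER_CUBIC))
cv2.imwrite('pics/c13.png',np.hstack(c)[:,:,::-1])
E
```

```text
[0.5578 0.2361 0.0839] th -87.05 tilt [-0.0021 -0.0035] F [-3.5 -2.7 12.6] T [-0.72  0.79  0.13] gap 0.0117 t 27.35 [ 0.36  0.45  1.97 -0.    0.72  1.89]
```

View pics/c13.png

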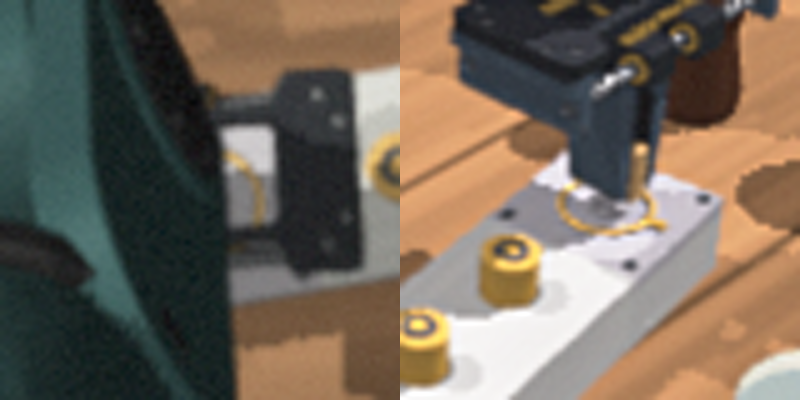

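The scene crop shows the pointer swung round to holder +x (crop tip about (660,226)), so the lock has turned. I'll measure its angle.

```bash
python3 - <<'E'
from h import *
a=load('s13');c=np.array([.5564,.2359]); x,y=proj(a,[.557,.236,.045]).astype(int)
hsv=cv2.cvtColor(a['img'],cv2.COLOR_RGB2HSV); m=cv2.inRange(hsv,(12,100,80),(38,255,255))
ys,xs=np.nonzero(m)
for u,v in zip(xs,ys):
    if np.hypot(u-x,v-y)<25:
        p=onz(a,(u,v),.046)[:2]-c; r=np.linalg.norm(p)
        if .0275<r<.042: print(u,v,r.round(4),'angle',np.degrees(np.arctan2(p[1],p[0])).round(1),'cw from holder y',(99.25-np.degrees(np.arctan2(p[1],p[0]))).round(1))
E
```

```text
332 174 0.0397 angle 104.5 cw from holder y -5.3
333 174 0.0412 angle 101.4 cw from holder y -2.1
332 175 0.0355 angle 101.2 cw from holder y -1.9
333 175 0.0371 angle 97.8 cw from holder y 1.4
331 176 0.0297 angle 100.9 cw from holder y -1.6
332 176 0.0314 angle 96.9 cw from holder y 2.3
333 176 0.0331 angle 93.4 cw from holder y 5.9
332 177 0.0275 angle 91.5 cw from holder y 7.7
335 185 0.0288 angle 10.0 cw from holder y 89.3
336 185 0.0309 angle 12.8 cw from holder y 86.4
337 185 0.0331 angle 15.3 cw from holder y 83.9
336 186 0.0332 angle 5.9 cw from holder y 93.3
337 186 0.0352 angle 8.7 cw from holder y 90.6
```

The pointer reads about 89° clockwise, so the lock is at ≈1.55 rad, which agrees with the tool's 96° of turn less the play. Handing in, still gripping.

```bash
python3 - <<'E'
import st
from h import ticket
print(ticket.close_job())
E
```

```text
[0.5577 0.2361 0.0838] th -87.04 tilt [-0.0021 -0.0035] F [-3.3 -2.7 12.8] T [-0.72  0.82  0.08] gap 0.0115 t 27.5 [ 0.36  0.45  1.97 -0.    0.72  1.89]
the job is handed in; nothing more can be done
None
```

The job is handed in at 27.5 s. Both inserts are seated and let go, one in each bore, and the key is home, turned a quarter turn clockwise and still gripped.

**What the last checks showed:**
- **Inserts:** both stopped within about 2 mm of the expected seated height, and the pictures show each head on the block's top face. I did not measure their final centres.
- **Key home:** it came to a hard stop at tool height 0.0837 m against 0.084 m expected, with the push briefly at about 40 N once the collar was on the plate. I eased that to about 13 N for the turn.
- **Lock angle:** the tool turned 96°, and the brass pointer reads about 89° clockwise, roughly 1.55 rad. The grip is set to 55 N, and the readings were steady just before hand-in.

**What disagreed or was not seen:**
- **First insert:** it was gripped about 10 mm off centre because the arm was near its inner reach limit. I measured the offset and corrected for it, and it touched the bore chamfer at about 9 N on the way in.
- **Measurements:** one view of bore 1 and one of an insert were spoiled by shadow, so I used the other views.
- **Sticky pins:** they did not show in the force readings, although I wiggled the key as it went past them.
- **Kitchen things:** I saw no contact with them or the green look-alikes, but I did not measure their positions again at the end.

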